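# Switch off the illuminator channel that was left on

### The job

One of the four channels of the microscope's light-source controller has been left on: its push-push key is latched down, while the other three stand up. Feel along the row with the fingertips from left to right (as seen from the robot), tapping each of the four keys in turn, so lightly that nothing is switched; then press the latched key all the way in and let it go so that it springs up level with the others, and draw the hand clear. Do not switch on any other channel, and leave the bottles, the objective and the slide box where they stand.

Things in the scene. Friction and masses are not known exactly. Their poses are not given: they have to be found in the camera images.
- controller: four-channel LED illuminator controller: white housing, 160 mm deep (x) by 236 mm wide (y), fixed on the bench. Origin: centre of its underside; x away from its front edge (which faces the robot), y to the robot's left, z up. In front a flat key deck 48 mm high, x = -80 to 0 mm; behind it a panel sloping up at 45 deg with four black knobs (not used) to a rear part 90 mm high (knobs reach 92 mm).
- key_row (a point): middle of the key row, at the height of the top faces of keys that are up: x = -40, y = 0, z = 62 mm in the controller's frame and with its axes; fixed to the controller. The four keys' centres lie in line at y = +63 (leftmost), +21, -21, -63 mm from here. Up keys stand 14 mm above the deck; the top of the one latched key is 3.7 mm lower (58.3 mm above the bench).
- row_left (a point): centre of the leftmost key's place, 63 mm in +y from key_row, at up height; fixed. How any up key of the row behaves: sprung upward, it starts to move at about 2.3 N, then needs 0.45 N more per mm (about 5 N at 6 mm; a little more if pressed fast). Pushed in less than 6 mm and let go, it comes back up; pushed in more than 6.5 mm it switches on: it latches and stays 3.7 mm in.
- row_right (a point): centre of the rightmost key's place, 63 mm in -y from key_row, at up height; fixed. How the latched key behaves, wherever it is in the row: firm up to about 4 N, then gives up to 5 N as it goes in. Pushed less than 2.5 mm further in and let go, it stays latched; pushed fully in (3.8 mm further, against the stop, 6 to 9 N) and let go, it unlatches and follows the finger up to the height of the others.
- key_a: one of four identical square keys of plain grey plastic, 22 x 22 mm, flat top. The names a, b, c, d lie along the row in an order that changes from run to run. Origin: centre of the key's top face, moving with the key; axes as the controller's. It slides straight down by at most 7.5 mm below its up height, where it meets a hard stop.
- key_b: one of four identical square keys of plain grey plastic, 22 x 22 mm, flat top. The names a, b, c, d lie along the row in an order that changes from run to run. Origin: centre of the key's top face, moving with the key; axes as the controller's. It slides straight down by at most 7.5 mm below its up height, where it meets a hard stop.
- key_c: one of four identical square keys of plain grey plastic, 22 x 22 mm, flat top. The names a, b, c, d lie along the row in an order that changes from run to run. Origin: centre of the key's top face, moving with the key; axes as the controller's. It slides straight down by at most 7.5 mm below its up height, where it meets a hard stop.
- key_d: one of four identical square keys of plain grey plastic, 22 x 22 mm, flat top. The names a, b, c, d lie along the row in an order that changes from run to run. Origin: centre of the key's top face, moving with the key; axes as the controller's. It slides straight down by at most 7.5 mm below its up height, where it meets a hard stop.
- oil_bottle: small amber immersion-oil bottle with black cap, 30 mm across and 62 mm tall, loose, on the bench left of the controller. Origin: centre of its underside. Leave alone.
- objective: dark steel microscope objective, 29 mm across and 46 mm tall, loose, standing on the bench left of the controller. Origin: centre of its underside. Leave alone.
- slide_box: closed black slide box, 100 x 86 x 34 mm, loose, on the bench right of the controller. Origin: centre of its underside. Leave alone.
- reagent_bottle: amber reagent bottle with paper label and black cap, 86 mm across and 180 mm tall, loose, on the bench to the left and behind the controller. Origin: centre of its underside. Leave alone.

How it is judged:
By the outcome, as a careful person would: the job done as asked, in the order asked, and still so for the second after the job is handed in, with the robot touching nothing.
It also fails if it takes over 48 s, if anything falls off the work surface, if the arm or the gripper's body presses on something with over 40 N, if the wrist force passes 120 N, or if a joint passes its speed limit or range.

### The arm

A 6-joint arm with a two-finger parallel gripper is mounted at the origin on the work surface. World frame = base frame: x ahead of the robot, y to its left, z up, the work surface at z = 0. Lengths are in m, angles in rad, forces in N, time in s.
With the tool pointing down it reaches from about 0.35 to 0.975 m from the base axis. Payload 4.9 kg.
Tool frame: the origin (TCP) lies on the centre line of the jaws, within the pads' length; the fingertips stand 8 mm ahead of it and the grasp point (between the pads) lies 11 mm behind it; z points along the fingers, y is the direction in which the jaws open and shut (so a half turn about z gives the same grasp; the last joint's range is limited). The gripper opens to 85 mm and grips with 20 to 120 N. Pads are 22 mm wide; open, the fingers measure 114 mm over their backs; the gripper's body (76 mm by 85 mm) begins 54 mm behind the grasp point. The pads swing forward as they close: fully open they stand 13 mm farther back than shut.
Start: joints at [-1.331, 0.053, 1.613, -0, 1.476, -0.119], TCP at [0.219, -0.585, 0.239] pointing down, gripper open.
Joint ranges: [-3.01, 3.01], [-1.01, 2.22], [0.06, 2.58], [-1.02, 4.17], [0.09, 2.62], [-3.14, 3.14]. Speed limits (rad/s): [2.57, 2.57, 3.14, 3.14, 3.14, 3.14].

### API

Orientations are given as a rotation vector (axis times angle).
In Python, from station import get_obs, get_image, calibration, finish_job gives the robot as it stands. The module is installed in compiled form; this text tells all that it offers.
- The arm moves only by the shell command python3 -m jog 'ROWS' [FORCE]. ROWS is JSON, a list of rows, each a list of 7 numbers: the shift along the tool's x, y, z in cm, then the turn, a rotation vector about the tool's x, y, z in rad, then the closure in counts, from 0 (fully open) to 255 (shut). In form: [[dx, dy, dz, ax, ay, az, jaw], ...]. A call has 1 to 8 rows; each row is the pose to reach, as a shift and turn from the pose measured when the call began, along the tool's axes at that moment; what a row does not reach only later rows make up. A row lasts 1/12 s, in which the tool goes at most 41.7 mm and 7.16 degrees, less where a joint would pass 70% of its speed; a pose out of reach is approached as far as the arm can. A call with a gripper value outside its range is refused whole. The fingers move at their own pace and stop on an object; FORCE is the grip in N (left out, the last holds). Time passes only in rows, so rows that repeat a pose let the fingers close. It gives the time, the measured TCP pose, the force and the opening at its end, in the units of the state.
- get_obs(): the state, without advancing time (a new reading comes with each control period).
- get_image(name): name is "scene" or "top"; returns the picture (480x640x3 uint8, red, green, blue); there is no depth.
- calibration(name): a dict with "vfov" (degrees; the focal length in pixels is half the picture's height over the tangent of half this angle, whatever the lens; pixels are square), "cx", "cy" (the principal point, pixels), "R" (3x3) and "t" (3): a world point X has camera coordinates R X + t. Camera axes: x right, y down, z forward; pixel columns grow to the right and rows downward; lengths in m; the calibration is good to about 2 mm. A picture is of the moment at which its call begins. calibration takes no time and is no camera call.
- finish_job(): hands the job in, once; it reports no verdict.
The state is a dict: "t": time; "q": joint angles; "dq": joint speeds; "effort": joint torques, N m; "tool_pos": TCP position; "tool_rot": TCP orientation; "contact_force": force on the tool from outside, world axes, zero at the start; "wrist_torque": the same for the moment, N m; "opening": finger opening in m.
Only numpy, scipy, OpenCV 4.12 (cv2) and the standard library are available. Lean on these libraries where they do the work, as an engineer would, in place of code of your own. Each camera call takes 0.05 s, during which the arm holds its last target. There are 200 camera calls.

## Working session

There is one attempt and no reset: what is moved stays moved. The work goes in short steps, Python scripts to look and compute and a shell command to move; the robot and the scene stay as the last step left them, time stands still between calls to the robot, and variables do not carry over. Pictures are saved under pics/ and viewed, about 8 in all and at most 12, crops included, and the job is handed in when it is done.

```bash
mkdir -p pics; python3 - <<'E'
from station import *
import cv2
for n in("scene","top"):
    cv2.imwrite(f"pics/{n}0.png",get_image(n)[:,:,::-1]); c=calibration(n); print(n,c)
o=get_obs();print({k:o[k] for k in("t","tool_pos","tool_rot","contact_force","opening")})
E
```

```text
scene {'vfov': 43.26425903332986, 'cx': 319.9852934173807, 'cy': 237.0597134558661, 'R': array([[-0.45891991,  0.88847617, -0.00161818],
       [ 0.51661827,  0.26536347, -0.81405638],
       [-0.72284029, -0.37442266, -0.5807836 ]]), 't': array([ 0.21811998, -0.24754847,  1.70112482])}
top {'vfov': 57.40917254670983, 'cx': 321.2100453245874, 'cy': 242.9521051271541, 'R': array([[-0.02240348, -0.99974621,  0.00236536],
       [-0.9837936 ,  0.02162487, -0.17799586],
       [ 0.17789954, -0.00631475, -0.98402839]]), 't': array([0.06428927, 0.59313403, 0.72316136])}
{'t': 0.1, 'tool_pos': array([ 0.21933251, -0.58466068,  0.23817792]), 'tool_rot': array([-3.08935060e+00, -5.60268517e-01,  1.91120375e-04]), 'contact_force': array([-0.16947631,  0.24763373, -0.01513473]), 'opening': 0.08559548022802412}
```

View pics/top0.png

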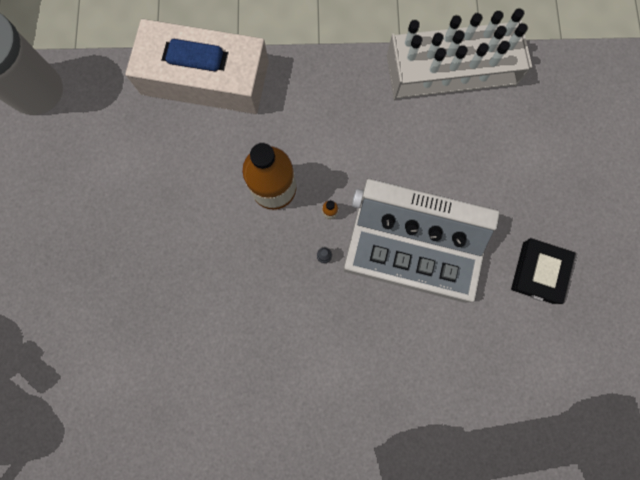

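View pics/scene0.png

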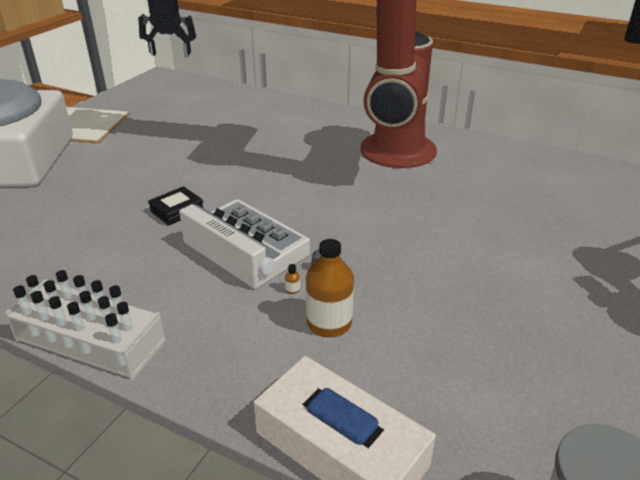

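The top view shows keys at about (379,255), (402,261), (427,267) and (450,272). I'll enlarge both views.

```bash
python3 - <<'E'
import cv2
a=cv2.imread("pics/top0.png")[225:305,340:480]; cv2.imwrite("pics/tc.png",cv2.resize(a,None,fx=5.5,fy=5.5,interpolation=cv2.INTER_CUBIC))
a=cv2.imread("pics/scene0.png")[195:285,175:315]; cv2.imwrite("pics/sc.png",cv2.resize(a,None,fx=5.5,fy=5.5,interpolation=cv2.INTER_CUBIC))
E
```

```text
(no output)
```

View pics/tc.png

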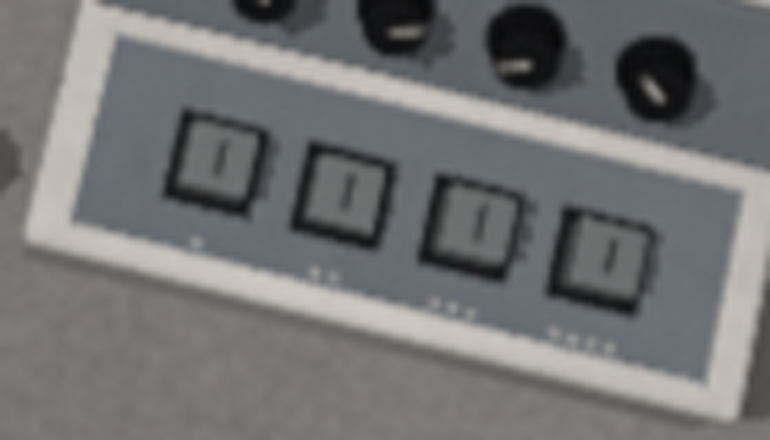

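View pics/sc.png

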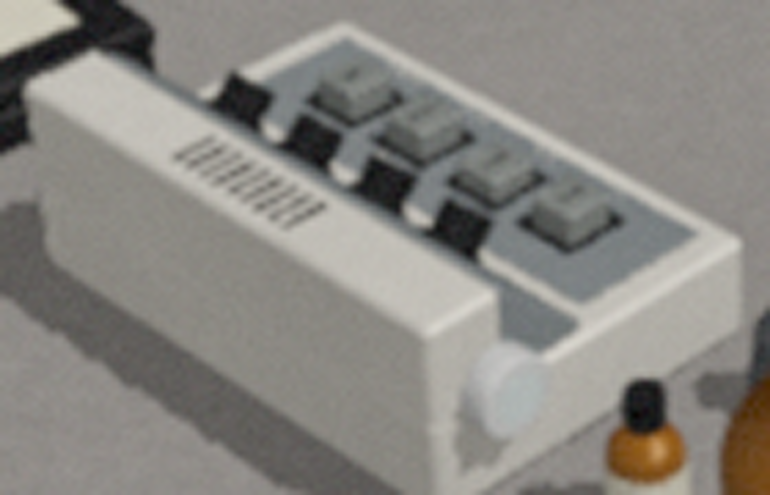

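In the crop, the key tops are centred at about (219,159), (346,193), (478,226) and (606,257). The deck's front corners are at about (27,240) and (737,420). The second key from the left has the smallest shadow, so it may be the latched one.

```bash
cat > h.py <<'E'
from station import *
import numpy as np
from scipy.spatial.transform import Rotation as Rn
def back(n,u,v,z):
    c=calibration(n);f=240/np.tan(np.radians(c["vfov"]/2))
    d=c["R"].T@np.array([(u-c["cx"])/f,(v-c["cy"])/f,1]);o=-c["R"].T@c["t"]
    return o+d*(z-o[2])/d[2]
def proj(n,X):
    c=calibration(n);f=240/np.tan(np.radians(c["vfov"]/2));p=c["R"]@X+c["t"];return p[:2]/p[2]*f+[c["cx"],c["cy"]]
def crop(u,v): return 340+(u+.5)/5.5-.5,225+(v+.5)/5.5-.5
E
python3 - <<'E'
from h import *
K=np.array([back("top",*crop(*p),.062) for p in[(219,159),(346,193),(478,226),(606,257)]]);print(K,np.linalg.norm(np.diff(K,axis=0),axis=1))
C=np.array([back("top",*crop(*p),.048) for p in[(27,240),(737,420)]]);print(C,np.linalg.norm(C[1]-C[0]))
d=K[0]-K[3];yaw=np.arctan2(-d[0],d[1]);e=C[0]-C[1];print("yaw",yaw,np.arctan2(-e[0],e[1]))
# front edge mid -> key row centre
m=C.mean(0);print("row from keys",K.mean(0),"from edge",m[:2]+.04*np.array([np.cos(yaw),np.sin(yaw)]))
for k in K:print(proj("scene",k), (proj("scene",k)-[175,195])*5.5)
o=get_obs();R=Rn.from_rotvec(o["tool_rot"]);print(R.as_matrix().round(3))
E
```

```text
[[ 0.57189672 -0.04986663  0.062     ]
 [ 0.56013988 -0.08953377  0.062     ]
 [ 0.54872192 -0.13060896  0.062     ]
 [ 0.53801631 -0.17028112  0.062     ]] [0.04137276 0.04263263 0.04109125]
[[ 0.54911822  0.01099814  0.048     ]
 [ 0.48680216 -0.21213522  0.048     ]] 0.23167172699831012
yaw -0.2742739019802181 -0.2723383485053844
row from keys [ 0.55469371 -0.11007262  0.062     ] from edge [ 0.55646507 -0.11140246]
[277.71201733 229.53285408] [564.91609529 189.93069745]
[264.51300786 221.90368583] [492.32154321 147.97027207]
[251.15047667 214.45863321] [418.82762171 107.02248268]
[238.61082487 207.58722594] [349.8595368   69.22974266]
[[ 0.936  0.351 -0.   ]
 [ 0.351 -0.936  0.002]
 [ 0.    -0.002 -1.   ]]
```

The row is consistent: pitch is about 42 mm, the front edge measures 232 mm, and yaw is about -0.273. I'll travel above the leftmost key with the jaws shut.

```bash
python3 -m jog '[[3.2,-2.3,0,0,0,0.1,255],[6.5,-4.7,0,0,0,0.2,255],[9.7,-7,0,0,0,0.3,255],[13,-9.4,0,0,0,0.4,255],[16.2,-11.8,0,0,0,0.5,255],[19.4,-14.1,0,0,0,0.6,255],[22.7,-16.5,0,0,0,0.633,255],[25.9,-18.8,0,0,0,0.633,255]]' 20
cat > to.py <<'E'
import sys
from h import *
np.set_printoptions(precision=4,suppress=True)
yaw=-.2735; i=int(sys.argv[1]); z=float(sys.argv[2])
k=np.array([.5555,-.1107])+(63-42*i)/1000*np.array([-np.sin(yaw),np.cos(yaw)])
o=get_obs();R=Rn.from_rotvec(o["tool_rot"])
T=Rn.from_matrix(np.array([[np.cos(yaw),np.sin(yaw),0],[np.sin(yaw),-np.cos(yaw),0],[0,0,-1]]).T.T)
print(o["t"],o["tool_pos"],"F",o["contact_force"],"open",o["opening"])
print("cm",R.inv().apply(np.r_[k,z]-o["tool_pos"])*100,"turn",(R.inv()*T).as_rotvec())
E
python3 to.py 0 .11
```

```text
t: 0.77
tool_pos: [0.3963, -0.3156, 0.2381]
tool_rot: [-3.11, 0.431, 0.001]
contact_force: [0.4, 0.5, 0.4]
opening: 0.0001
0.7667 [ 0.3963 -0.3156  0.2381] F [0.356  0.5282 0.4054] open 0.00014186967723881568
cm [  9.74   -30.3268  12.8628] turn [-0.002   0.0012 -0.0022]
```

```bash
python3 -m jog '[[1.3,-4,0.7,0,0,0,255],[2.5,-8,2,0,0,0,255],[3.7,-11.6,4,0,0,0,255],[5,-15.4,6,0,0,0,255],[6.2,-19.2,8,0,0,0,255],[7.4,-23,10,0,0,0,255],[8.6,-26.8,12,0,0,0,255],[9.7,-30.3,12.9,0,0,0,255]]'; python3 -m jog '[[0,0,0,0,0,0,255],[0,0,0,0,0,0,255]]'; python3 to.py 0 .075
python3 - <<'E'
from h import *
import cv2
for n,(a,b,c,d) in dict(top=(225,305,340,480),scene=(165,285,160,320)).items():
    cv2.imwrite(f"pics/{n}1.png",cv2.resize(cv2.cvtColor(get_image(n),4)[a:b,c:d],None,fx=4.5,fy=4.5,interpolation=cv2.INTER_CUBIC))
E
python3 -c "
import cv2,numpy as np
a=cv2.imread('pics/top1.png');b=cv2.imread('pics/scene1.png');w=max(a.shape[1],b.shape[1])
a=a[:, :];f=lambda i:np.pad(i,((0,0),(0,w-i.shape[1]),(0,0)))
m=np.vstack([f(a),f(b)]);s=600/m.shape[0];cv2.imwrite('pics/m1.png',cv2.resize(m,None,fx=s,fy=s,interpolation=cv2.INTER_AREA))"
```

```text
t: 1.43
tool_pos: [0.5641, -0.0593, 0.1113]
tool_rot: [-3.11, 0.432, 0.006]
contact_force: [0.9, -0.6, -1.0]
opening: -0.0
t: 1.6
tool_pos: [0.5632, -0.0572, 0.109]
tool_rot: [-3.11, 0.426, 0.013]
contact_force: [-0.1, -0.0, -0.1]
opening: 0.0002
1.6 [ 0.5632 -0.0572  0.109 ] F [-0.1004 -0.0131 -0.135 ] open 0.0002355016964962963
cm [ 0.7305 -0.9391  3.3962] turn [-0.0012  0.0087  0.0014]
```

View pics/m1.png

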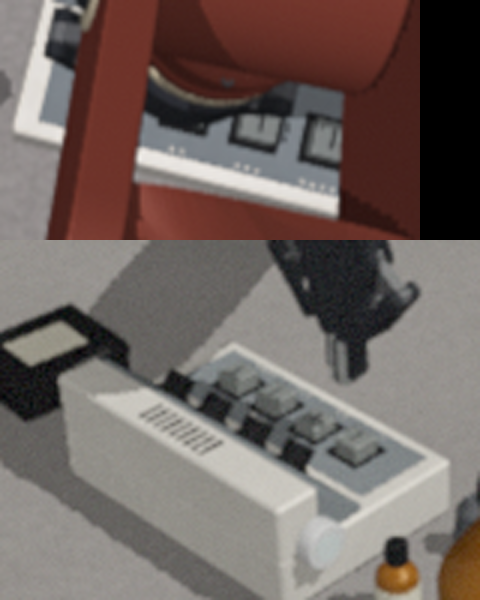

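The hand hangs over the left end of the row, with the tip near (350,377) in the mosaic. I'll check that against the projection and go down to just above the key.

```bash
python3 -c "
from h import *
o=get_obs();p=o['tool_pos'];print([(proj('scene',p-[0,0,d])-[160,165])*3+[0,240] for d in(.0,.008,.012)])"
python3 -m jog '[[0.2,-0.3,0.8,0,0,0,255],[0.5,-0.7,1.6,0,0.008,0,255],[0.73,-0.94,2.4,0,0.008,0,255],[0.73,-0.94,2.9,0,0.008,0,255],[0.73,-0.94,2.9,0,0.008,0,255],[0.73,-0.94,2.9,0,0.008,0,255]]'; python3 to.py 0 .070
```

```text
[array([343.87984934, 365.32797359]), array([344.40193569, 375.0776251 ]), array([344.66153306, 379.92545128])]
t: 2.2
tool_pos: [0.5727, -0.0527, 0.0814]
tool_rot: [-3.111, 0.432, -0.003]
contact_force: [-0.1, 0.5, 0.2]
opening: -0.0004
2.2 [ 0.5727 -0.0527  0.0814] F [-0.081   0.4882  0.2347] open -0.00038038802939874104
cm [-0.0936 -0.2492  1.1424] turn [-0.001  -0.0018 -0.0025]
```

```bash
python3 -m jog '[[-0.05,-0.12,0.2,0,0,0,255],[-0.09,-0.25,0.5,0,0,0,255],[-0.09,-0.25,0.7,0,0,0,255],[-0.09,-0.25,0.8,0,0,0,255],[-0.09,-0.25,0.8,0,0,0,255],[-0.09,-0.25,0.8,0,0,0,255]]'; python3 to.py 0 .070;python3 -m jog '[[0,0,0.1,0,0,0,255],[0,0,0.2,0,0,0,255],[0,0,0.2,0,0,0,255]]'; python3 to.py 0 .070
```

```text
t: 2.7
tool_pos: [0.5725, -0.05, 0.0734]
tool_rot: [-3.111, 0.432, -0.003]
contact_force: [0.1, -0.1, 0.1]
opening: -0.0001
2.7 [ 0.5725 -0.05    0.0734] F [ 0.0897 -0.1203  0.1048] open -5.0131454018310156e-05
cm [-0.0013  0.0023  0.3376] turn [-0.0009 -0.0018 -0.0024]
t: 2.95
tool_pos: [0.5725, -0.05, 0.0712]
tool_rot: [-3.111, 0.432, -0.003]
contact_force: [0.7, -0.2, 0.1]
opening: -0.0002
2.95 [ 0.5725 -0.05    0.0712] F [ 0.6937 -0.239   0.1005] open -0.00015128787489150847
cm [ 0.0057 -0.      0.1246] turn [-0.0009 -0.0016 -0.0024]
```

```bash
for i in 1 2; do python3 -m jog '[[0,0,0.05,0,0,0,255],[0,0,0.1,0,0,0,255],[0,0,0.1,0,0,0,255]]' | grep -v rot; done
```

```text
t: 3.2
tool_pos: [0.5724, -0.05, 0.0701]
contact_force: [-0.0, 0.6, -0.7]
opening: 0.0002
t: 3.45
tool_pos: [0.5725, -0.05, 0.0694]
contact_force: [-1.5, 0.1, 3.0]
opening: -0.0003
```

```bash
python3 -m jog '[[0,0,0.05,0,0,0,255],[0,0,0.1,0,0,0,255],[0,0,0.1,0,0,0,255],[0,0,0.1,0,0,0,255]]' | grep -v rot; python3 to.py 0 .069
```

```text
t: 3.78
tool_pos: [0.5725, -0.05, 0.0685]
contact_force: [-0.5, -0.8, 3.4]
opening: 0.0002
3.7833 [ 0.5725 -0.05    0.0685] F [-0.5441 -0.7856  3.3785] open 0.0002497831860643996
cm [ 0.003   0.0002 -0.049 ] turn [-0.0009 -0.0015 -0.0024]
```

Key 1 is up: contact came at TCP z of about 0.070, with 3.4 N. I'll move to key 2.

```bash
python3 -m jog '[[0,0,-0.6,0,0,0,255],[0,0.3,-1.2,0,0,0,255],[0,1.6,-1.2,0,0,0,255],[0,3.0,-1.2,0,0,0,255],[0,4.2,-1.2,0,0,0,255],[0,4.2,-1.2,0,0,0,255],[0,4.2,-0.8,0,0,0,255],[0,4.2,-0.5,0,0,0,255]]' | grep -v rot; python3 -m jog '[[0,0,0,0,0,0,255],[0,0,0,0,0,0,255]]'|grep force; python3 to.py 1 .072
```

```text
t: 4.45
tool_pos: [0.5608, -0.0908, 0.073]
contact_force: [-0.2, 0.2, 0.5]
opening: -0.0002
contact_force: [1.0, 0.5, -0.7]
4.6167 [ 0.5604 -0.0904  0.0722] F [ 0.9919  0.4853 -0.6916] open -0.00026042164691725164
cm [ 0.0818 -0.0101  0.0161] turn [-0.0013  0.0002 -0.003 ]
```

```bash
python3 -m jog '[[0.08,0,0.1,0,0,0,255],[0.08,0,0.2,0,0,0,255],[0.08,0,0.3,0,0,0,255],[0.08,0,0.3,0,0,0,255]]' | grep -v rot;  python3 -m jog '[[0,0,0,0,0,0,255]]'|grep force; python3 -m jog '[[0,0,0.07,0,0,0,255],[0,0,0.14,0,0,0,255],[0,0,0.14,0,0,0,255]]'|grep -v rot; python3 to.py 1 .0665
```

```text
t: 4.95
tool_pos: [0.561, -0.0903, 0.0689]
contact_force: [-0.0, -0.0, -0.5]
opening: -0.0
contact_force: [0.6, 0.3, 0.3]
t: 5.28
tool_pos: [0.561, -0.0902, 0.0673]
contact_force: [-0.7, -0.1, 0.6]
opening: -0.0
5.2833 [ 0.561  -0.0902  0.0673] F [-0.694  -0.0621  0.6391] open -2.1288157700106032e-05
cm [0.023  0.0192 0.0845] turn [-0.0013  0.0007 -0.0025]
```

```bash
python3 -m jog '[[0,0,0.05,0,0,0,255],[0,0,0.08,0,0,0,255],[0,0,0.08,0,0,0,255]]'|grep -v rot; python3 -m jog '[[0,0,0.03,0,0,0,255],[0,0,0.05,0,0,0,255],[0,0,0.05,0,0,0,255]]'|grep -v rot
```

```text
t: 5.53
tool_pos: [0.561, -0.0902, 0.0665]
contact_force: [0.8, -0.3, -0.2]
opening: -0.0002
t: 5.78
tool_pos: [0.561, -0.0902, 0.0664]
contact_force: [-1.8, 0.6, 3.9]
opening: 0.0001
```

Key 2 is firm at 0.0664 with 3.9 N, 3.7 mm lower than key 1, so it is the latched key. Keys 3 and 4 still need a tap.

```bash
python3 -m jog '[[0,0,-0.7,0,0,0,255],[0,0.3,-1.4,0,0,0,255],[0,1.6,-1.5,0,0,0,255],[0,3.0,-1.5,0,0,0,255],[0.03,4.2,-1.4,0,0,0,255],[0.03,4.2,-1.4,0,0,0,255],[0.05,4.2,-1.1,0,0,0,255],[0.05,4.2,-0.7,0,0,0,255]]' | grep -v rot; python3 -m jog '[[0,0,0,0,0,0,255],[0,0,0,0,0,0,255]]'|grep force; python3 to.py 2 .0687
```

```text
t: 6.45
tool_pos: [0.5501, -0.1312, 0.0731]
contact_force: [-0.5, -0.1, -0.3]
opening: 0.0002
contact_force: [0.1, 0.2, -0.3]
6.6167 [ 0.5496 -0.1307  0.0722] F [ 0.1077  0.1899 -0.3422] open -0.00010729874446132579
cm [0.0324 0.0131 0.35  ] turn [-0.0018  0.0022 -0.0031]
```

```bash
python3 -m jog '[[0,0,0.1,0,0,0,255],[0,0,0.2,0,0,0,255],[0,0,0.28,0,0,0,255],[0,0,0.35,0,0,0,255],[0,0,0.35,0,0,0,255]]' | grep -v rot;  python3 -m jog '[[0,0,0,0,0,0,255]]'|grep -v rot
```

```text
t: 7.03
tool_pos: [0.5496, -0.1304, 0.0689]
contact_force: [-1.4, 1.6, 2.7]
opening: 0.0002
t: 7.12
tool_pos: [0.5496, -0.1303, 0.0691]
contact_force: [-2.2, 0.5, 2.6]
opening: -0.0003
```

Key 3 is up (2.7 N at 0.069). Next is key 4.

```bash
python3 -m jog '[[0,0,-0.6,0,0,0,255],[0,0.3,-1.1,0,0,0,255],[0,1.6,-1.2,0,0,0,255],[0,3.0,-1.2,0,0,0,255],[0.03,4.2,-1.1,0,0,0,255],[0.03,4.2,-1.1,0,0,0,255],[0.05,4.2,-0.8,0,0,0,255],[0.05,4.2,-0.4,0,0,0,255]]' | grep -v rot; python3 -m jog '[[0,0,0,0,0,0,255],[0,0,0,0,0,0,255]]'|grep force; python3 to.py 3 .0687
```

```text
t: 7.78
tool_pos: [0.5386, -0.1713, 0.0728]
contact_force: [-0.2, 0.1, 0.9]
opening: 0.0001
contact_force: [0.2, 0.5, -0.5]
7.95 [ 0.5382 -0.1708  0.0719] F [ 0.1829  0.5009 -0.5204] open 2.1305799463206085e-05
cm [0.0479 0.0454 0.3187] turn [-0.0027  0.0038 -0.0033]
```

```bash
python3 -m jog '[[0,0,0.1,0,0,0,255],[0.04,0.04,0.2,0,0,0,255],[0.04,0.04,0.28,0,0,0,255],[0.04,0.04,0.32,0,0,0,255],[0.04,0.04,0.32,0,0,0,255]]' | grep -v rot;  python3 -m jog '[[0,0,0,0,0,0,255]]'|grep -v rot
```

```text
t: 8.37
tool_pos: [0.5385, -0.171, 0.0689]
contact_force: [-1.0, 1.8, 2.3]
opening: 0.0
t: 8.45
tool_pos: [0.5386, -0.1709, 0.0691]
contact_force: [-1.7, 0.9, 2.9]
opening: 0.0001
```

Key 4 is up. I'll go back to key 2.

```bash
python3 -m jog '[[0,0,-0.7,0,0,0,255],[0,-0.3,-1.4,0,0,0,255],[0,-2,-1.5,0,0,0,255],[0,-4,-1.5,0,0,0,255],[0,-6,-1.5,0,0,0,255],[0,-7.6,-1.4,0,0,0,255],[0,-8.4,-1.2,0,0,0,255],[0,-8.4,-0.8,0,0,0,255]]' | grep -v rot; python3 -m jog '[[0,0,0,0,0,0,255],[0,0,0,0,0,0,255]]'|grep force; python3 to.py 1 .0675
```

```text
t: 9.12
tool_pos: [0.5625, -0.0891, 0.0783]
contact_force: [-0.5, -0.2, -0.3]
opening: 0.0003
contact_force: [-0.1, -0.3, 0.3]
9.2833 [ 0.5623 -0.0896  0.0781] F [-0.0754 -0.3498  0.2552] open 7.321498333502267e-05
cm [-0.0855  0.1178  1.0639] turn [-0.0026  0.0019 -0.0011]
```

```bash
python3 -m jog '[[-0.05,0.06,0.3,0,0,0,255],[-0.08,0.12,0.6,0,0,0,255],[-0.08,0.12,0.9,0,0,0,255],[-0.08,0.12,1.06,0,0,0,255],[-0.08,0.12,1.06,0,0,0,255]]' | grep -v rot; python3 -m jog '[[0,0,0.1,0,0,0,255],[0,0,0.2,0,0,0,255],[0,0,0.3,0,0,0,255],[0,0,0.4,0,0,0,255],[0,0,0.45,0,0,0,255],[0,0,0.45,0,0,0,255]]'|grep -v rot; python3 to.py 1 .0625
```

```text
t: 9.7
tool_pos: [0.5607, -0.0907, 0.0667]
contact_force: [-0.3, -0.3, 0.7]
opening: -0.0003
t: 10.2
tool_pos: [0.5609, -0.0908, 0.0629]
contact_force: [-2.9, 0.4, 10.5]
opening: -0.0003
10.2 [ 0.5609 -0.0908  0.0629] F [-2.8594  0.4082 10.4735] open -0.0003137604212944378
cm [ 0.0174 -0.0333  0.0426] turn [-0.0024  0.0029 -0.0014]
```

The key is at the stop (10.5 N). I'll add a hair more to be sure, then let it rise slowly.

```bash
python3 -m jog '[[0,0,0.05,0,0,0,255],[0,0,0.05,0,0,0,255]]'|grep -v rot; python3 -m jog '[[0,0,-0.2,0,0,0,255],[0,0,-0.4,0,0,0,255],[0,0,-0.6,0,0,0,255]]' | grep -v rot;  python3 -m jog '[[0,0,-0.5,0,0,0,255],[0,0,-1,0,0,0,255],[0,0,-1,0,0,0,255]]'|grep -v rot
```

```text
t: 10.37
tool_pos: [0.561, -0.0907, 0.0632]
contact_force: [-4.2, 0.2, 8.3]
opening: -0.0001
t: 10.62
tool_pos: [0.5609, -0.0907, 0.0695]
contact_force: [-1.8, 0.2, 3.8]
opening: 0.0
t: 10.87
tool_pos: [0.5616, -0.0909, 0.0804]
contact_force: [-0.2, -0.4, -0.9]
opening: -0.0002
```

At 0.0695 the key was still pushing with 3.8 N, so it unlatched and followed the finger up. I'll draw clear and check with the cameras.

```bash
python3 -m jog '[[0,0,-2,0,0,0,255],[0,0,-5,0,0,0,255],[0,0,-9,0,0,0,255],[-2,3,-12,0,0,0,255],[-4,6,-13,0,0,0,255],[-6,9.5,-13,0,0,0,255],[-7,13,-13,0,0,0,255],[-8,17,-13,0,0,0,255]]' | grep -v rot;  python3 -m jog '[[0,3,0,0,0,0,255],[0,6,0,0,0,0,255],[0,9.5,0,0,0,0,255],[0,13,0,0,0,0,255],[0,16,0,0,0,0,255],[0,18,0,0,0,0,255],[0,18,0,0,0,0,255],[0,18,0,0,0,0,255]]'|grep -v rot
python3 - <<'E'
from h import *
import cv2
t=cv2.cvtColor(get_image("top"),4); s=cv2.cvtColor(get_image("scene"),4)
f=lambda i,k:cv2.resize(i,None,fx=k,fy=k,interpolation=cv2.INTER_CUBIC)
t0=cv2.imread("pics/top0.png");s0=cv2.imread("pics/scene0.png")
T=lambda i:f(i[230:290,350:480],3); S=lambda i:f(i[195:285,185:315],3)
cv2.imwrite("pics/fin.png",np.vstack([np.hstack([T(t0),T(t)]),np.hstack([S(s0),S(s)])]))
cv2.imwrite("pics/full.png",t)
print(get_obs()["dq"].round(3),get_obs()["t"])
E
```

```text
t: 11.53
tool_pos: [0.4377, -0.2337, 0.2106]
contact_force: [0.8, -0.5, -0.5]
opening: 0.0
t: 12.2
tool_pos: [0.3886, -0.4076, 0.2097]
contact_force: [-0.2, -0.1, -0.6]
opening: 0.0
[ 0.013 -0.009  0.006 -0.001  0.001 -0.002] 12.3
```

View pics/fin.png

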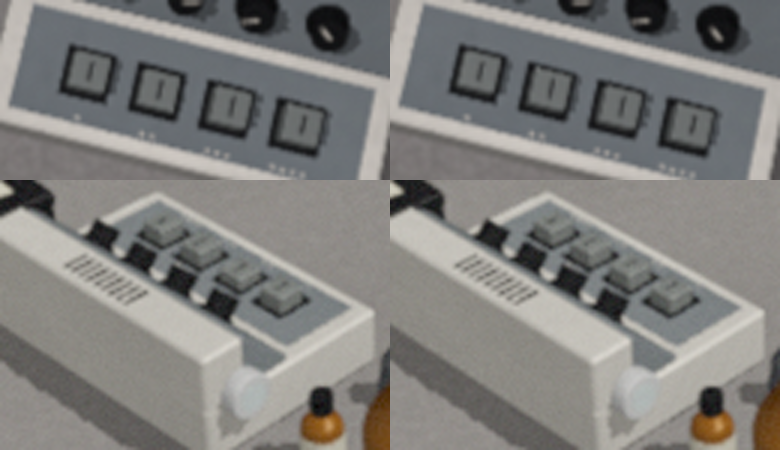

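View pics/full.png

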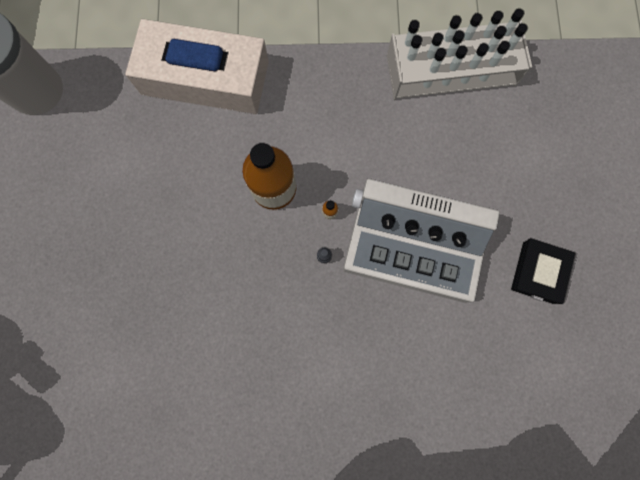

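In the after-images (right halves), the second key, at (547,92) in the top crop, now casts the same shadow as the others. The bottles, objective and slide box sit at the same pixels as before.

```bash
python3 -c "from station import *; print(finish_job())"
```

```text
the job is handed in; nothing more can be done
None
```

The latched key, second from the left, is switched off and stands level with the other three. I handed the job in at about 12.3 s on the robot's clock.

- **Tapping, left to right:** keys 1, 3 and 4 met the finger at up height (TCP z about 0.070 m) and gave about 3 N, pushed in no more than about 1.5 mm. Key 2 was firm, with 3.9 N, 3.7 mm lower, so it was the latched one.
- **Releasing:** I pressed key 2 to its stop, with about 10 N measured there (a little above the 6 to 9 N given). It then followed the finger up, still pushing with 3.8 N near up height.
- **Last checks:** the final pictures show key 2 with the same shadow and height as its neighbours. The bottles, objective and slide box are at the same pixels as at the start. The hand was well clear, about 0.2 m up and to the right of the row.

No check failed. The force readings carry about 0.5 to 1 N of noise, and after the release I judged key 2's height only from that force and the pictures, without tapping it again.

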